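Fill a terrazzo casting mould and hold it home in the locating corner

ROBOT

A 6-joint arm with a two-finger parallel gripper is mounted at the origin on the work surface. World frame = base frame: x ahead of the robot, y to its left, z up, the work surface at z = 0. Lengths are in mm, angles in rad, forces in N, time in s.
With the tool pointing down it reaches from about 350 to 775 mm from the base axis. Payload 5.5 kg.
Tool frame: the origin (TCP) lies on the centre line of the jaws, within the pads' length; the fingertips stand finger_overhang ahead of it and the grasp point (between the pads) lies 6 mm ahead of it (finger_overhang is the distance from the TCP to the fingertips, in mm); z points along the fingers, y is the line along which they close (so a half turn about z gives the same grasp; the last joint's range is limited). The gripper opens to 85 mm and grips with 20 to 120 N. Pads are 22 mm wide; open, the fingers measure 114 mm over their backs; the gripper's body (76 mm by 85 mm) begins 54 mm behind the grasp point. The pads swing forward as they close: fully open they stand 13 mm farther back than shut.
Start: joints at [1.109, 0.313, 0.046, 1.304, 0, 1.431], TCP at [181.882, 545.516, 256.323] pointing down, gripper open.
Joint ranges: [-2.76, 2.76], [-0.86, 1.69], [-1.03, 1.26], [-2.2, 2.34], [-1.47, 1.5], [-3.14, 3.14]. Speed limits (rad/s): [2.57, 2.57, 3.14, 3.14, 3.14, 3.14].

INTERFACE

Orientations are given as a rotation vector (axis times angle).
In Python, from rig import move_ptp, move_l, move_j, grip, dwell, solve_ik, sense, read_camera, MotionError, sign_off, masks_of, finger_overhang gives the robot as it stands. The module is installed in compiled form; this text tells all that it offers. Calls block until the motion is done:
- move_ptp(position, orientation): joint-space move of the TCP to a pose.
- move_l(position, rotation=None, max_speed=150): straight line of the TCP; rotation=None keeps the orientation; max_speed is the mean speed in mm/s.
- move_j(angles): joint-space move.
- grip(opening, strength=None): finger opening in mm; strength is the grip in N (None keeps the last); returns when the fingers have stopped.
- dwell(seconds).
- solve_ik(position, orientation): joint angles nearest the present ones, or None.
- sense(): the state.
- read_camera(name): name is "scene" or "side" or "wrist"; returns a dict with "image" (420x560x3 uint8, red, green, blue), "K" (3x3 intrinsics, pixels), "world_from_camera" (4x4, takes a point from camera to world coordinates). Camera axes: x right, y up, looking along -z (the intrinsics and any distortion apply to the point x, -y, -z); pixel columns grow to the right and rows downward; lengths in mm; the calibration is good to about 2 mm. The wrist camera is an equidistant fisheye: a pixel r from the principal point sees the ray r / f radians off the axis. A picture is of the moment at which its call begins. There is no depth.
A pose or a line that the arm cannot do raises MotionError and nothing moves.
- sign_off(): hands the job in; it is judged then, once.
Trained networks look in the newest picture that a camera, given by its name, has taken for a name from the list of things; names that differ only in an ending like _2 or _b are one class to them, and where a whole thing is asked for, a point or a joint stands for the part that bears it (a point fixed in the world has none). Each returns a list of dicts, best first, with "p" (0 to 1); they miss things now and then, are a little off and sometimes report something else, mostly with a low value. They report only what shows in the picture. A call takes as long as a camera call. They do not tell look-alikes from the thing itself.
- masks_of(camera, target): "mask" (420x560 bool, what is visible of it) and "box" ([left, top, right, bottom] in pixels, round what is visible of it).
The state is a dict: "time": time; "joints": joint angles; "joint_velocities": joint speeds; "joint_efforts": joint torques, N m; "tool_pos": TCP position; "eef_rot": TCP orientation; "force": force on the tool from outside, world axes, zero at the start; "moment": the same for the moment, N m; "width": finger opening in mm; "grip_force": force on a finger pad.
Only numpy, scipy, OpenCV 4.12 (cv2) and the standard library are available. Lean on these libraries where they do the work, as an engineer would, in place of code of your own. Each camera call takes 0.05 s, during which the arm holds its last target. There are 200 camera calls.

TASK

Pour all six marble chips from the white cup into the square casting mould and stand the empty cup back upright on the bare table. Then slide the mould, by its wooden post, into the corner of the board until its two sides sit flat against both metal stops at once, and finish while still holding it there, pressed firmly against both stops; do not let go. Keep the chips in the mould and do not knock over the steel tumbler that stands near the cup.

Things in the scene. Friction and masses are not known exactly. Their poses are not given: they have to be found in the camera images.
- board: Flat plywood locating board fixed to the table, 250 x 250 mm, 10 mm thick; origin at the centre of its underside, z up. It carries two low aluminium stops (each a bar 170 long, 14 thick, 28 tall above the board) that meet in one corner, on its +x and +y sides. Position and yaw differ each time
- far_stop: The stop on the board's +x side. Its face towards the mould is the plane x = 108 mm in the board's frame; origin at the middle of its underside, axes parallel to the board's
- left_stop: The stop on the board's +y side. Its face towards the mould is the plane y = 108 mm in the board's frame; origin at the middle of its underside, axes parallel to the board's
- mould: Square open grey plastic casting mould, 110 x 110 mm outside, 42 mm tall, walls and floor 6 mm, about 0.4 kg, loose and crooked on the board; origin at the centre of its underside, z up. Its smooth +x and +y sides go flat against the far and left stops; a post stands at its (-x, -y) corner. Slides easily on the board and along the stops (friction about 0.35)
- mould_mid (a point): Centre of the mould, 21 mm above its underside; axes as the mould. When home in the corner it is at x = y = 53 mm in the board's frame
- lug (a point): On the axis of the square wooden post (24 x 24 mm, sides parallel to the mould's, top 85 mm above the mould's underside) fixed to the mould for holding it from above; this point is 65 mm above the underside, 20 mm below the post's top, at x = y = -61 mm in the mould's frame; axes as the mould
- cup_mid (a point): Plain white round cup with the six chips in it, open at the top, 85 mm tall, outside diameter 58 mm at the foot and 68 mm at the rim, wall 3 mm, smooth inside (the chips slide out once it is tipped well past level, about 120 degrees from upright), about 90 g empty; this point is on its axis half-way up (42.5 mm above the foot), z points to its mouth. Stands on the table
- tumbler: Bystander: empty low steel tumbler without chips, 72 mm across, 70 mm tall; origin at the centre of its foot
- chip0_mid (a point): One of six marble chips, 16 x 16 x 15 mm, 10 g; its centre. All start in the cup
- chip1_mid (a point): One of six marble chips, 16 x 16 x 15 mm, 10 g; its centre. All start in the cup
- chip2_mid (a point): One of six marble chips, 16 x 16 x 15 mm, 10 g; its centre. All start in the cup
- chip3_mid (a point): One of six marble chips, 16 x 16 x 15 mm, 10 g; its centre. All start in the cup
- chip4_mid (a point): One of six marble chips, 16 x 16 x 15 mm, 10 g; its centre. All start in the cup
- chip5_mid (a point): One of six marble chips, 16 x 16 x 15 mm, 10 g; its centre. All start in the cup
There are look-alikes about, which are no part of the job. What is shaped like the mould but orange or purple is not meant.

How it is judged (in metres and radians):
On the way, in this order (a step that is already met when the one before it is completed fails the run):
1. all six chips lie in the mould (x of chip0_mid in the frame of mould between -0.05 and 0.05 m and y of chip0_mid in the frame of mould between -0.05 and 0.05 m and z of chip0_mid in the frame of mould between 0 and 0.045 m and x of chip1_mid in the frame of mould between -0.05 and 0.05 m and y of chip1_mid in the frame of mould between -0.05 and 0.05 m and z of chip1_mid in the frame of mould between 0 and 0.045 m and x of chip2_mid in the frame of mould between -0.05 and 0.05 m and y of chip2_mid in the frame of mould between -0.05 and 0.05 m and z of chip2_mid in the frame of mould between 0 and 0.045 m and x of chip3_mid in the frame of mould between -0.05 and 0.05 m and y of chip3_mid in the frame of mould between -0.05 and 0.05 m and z of chip3_mid in the frame of mould between 0 and 0.045 m and x of chip4_mid in the frame of mould between -0.05 and 0.05 m and y of chip4_mid in the frame of mould between -0.05 and 0.05 m and z of chip4_mid in the frame of mould between 0 and 0.045 m and x of chip5_mid in the frame of mould between -0.05 and 0.05 m and y of chip5_mid in the frame of mould between -0.05 and 0.05 m and z of chip5_mid in the frame of mould between 0 and 0.045 m), for 0.2 s.
2. the cup stands upright on the table, let go (height (world z) of cup_mid between 0.037 and 0.048 m and angle between cup_mid's own z axis and vertical below 0.1 rad and contact force between the fingers and cup below 0.2 N), for 0.2 s.
3. the mould is pressed against both stops (x of mould_mid in the frame of board between 0.049 and 0.057 m and y of mould_mid in the frame of board between 0.049 and 0.057 m and angle between the x axis of mould and the x axis of board, either way round below 0.06 rad and angle between mould_mid's own z axis and vertical below 0.06 rad and contact force between mould and far_stop above 1.5 N and contact force between mould and left_stop above 1.5 N and contact force between any of the fingers, the arm and mould above 1 N), for 0.2 s.
At the end, for the whole second after the job is handed in: The robot holds the mould in the corner: within 4 mm of home and 0.06 rad of square, flat on the board (0.06 rad), with more than 1.5 N on each of the two stops at once and the gripper still on the mould; all six chips inside the mould; the cup upright (0.1 rad) on the table, let go (all of step 1 and all of step 2 and all of step 3); the arm keeps its last pose, push and grip.
It fails at once if the tumbler is knocked over (angle between tumbler's own z axis and vertical above 0.6 rad).
It also fails if it takes over 72 s, if anything falls off the work surface, if the arm or the gripper's body presses on something with over 40 N, if the wrist force passes 120 N, or if a joint passes its speed limit or range.

## Working session

There is one attempt and no reset: what is moved stays moved. The work goes in short steps, each a Python script; the robot and the scene stay as the last script left them, time stands still between calls to the robot, and variables do not carry over. Pictures are saved under pics/ and viewed, at most 10 in all, crops included, and the job is handed in when it is done.

```bash
mkdir -p pics; ls; cat > look.py <<'E'
import numpy as np, cv2
from rig import *
def snap(cam,fn=None):
    r=read_camera(cam)
    if fn: cv2.imwrite('pics/'+fn,r['image'][:,:,::-1])
    return r
def ray(r,uv,fish=False):
    K=np.array(r['K']);T=np.array(r['world_from_camera'])
    x=(uv[0]-K[0,2])/K[0,0];y=(uv[1]-K[1,2])/K[1,1]
    if fish:
        t=np.hypot(x,y); s=np.sin(t)/t if t>1e-9 else 1
        d=np.array([x*s,-y*s,-np.cos(t)])
    else: d=np.array([x,-y,-1.])
    return T[:3,3],T[:3,:3]@d
def at_z(r,uv,z,fish=False):
    o,d=ray(r,uv,fish); return o+d*(z-o[2])/d[2]
def proj(r,P):
    K=np.array(r['K']);T=np.array(r['world_from_camera'])
    p=(np.atleast_2d(P)-T[:3,3])@T[:3,:3]
    return np.c_[K[0,0]*p[:,0]/-p[:,2]+K[0,2],K[1,1]*-p[:,1]/-p[:,2]+K[1,2]]
E
python3 - <<'E'
from look import *
print(finger_overhang,sense())
for c in ['scene','side']:
    r=snap(c,c+'0.png'); print(c,r['K'],r['world_from_camera'])
    for t in ['board','mould','far_stop','left_stop','lug','cup_mid','tumbler']:
        for m in masks_of(c,t):
            ys,xs=np.nonzero(m['mask']); col=np.median(r['image'][ys,xs],axis=0) if len(ys) else None
            print(t,round(m['p'],2),np.array(m['box']).round(),len(ys),col,at_z(r,(xs.mean(),ys.mean()),20).round() if len(ys) else '')
E
```

```text
pics
25.0 {'time': 0.0, 'joints': array([ 1.10939207e+00,  3.13970171e-01,  4.49774708e-02,  1.30361532e+00,
       -2.24540954e-05,  1.43122578e+00]), 'joint_velocities': array([-1.46992140e-07,  5.67468363e-04, -7.38500950e-04,  1.25148238e-03,
       -7.53096801e-04,  1.08366601e-04]), 'joint_efforts': array([-5.24142779e-04, -4.80623531e+01,  2.98534369e+01,  1.94012630e-02,
       -2.28134122e-04, -5.79502739e-06]), 'tool_pos': array([181.66203761, 545.04916207, 255.4254253 ]), 'eef_rot': array([-5.03273581e-01, -3.10049648e+00,  2.72828561e-03]), 'force': array([-0.41336871, -0.68310399, -0.41769474]), 'moment': array([-0.02212132,  0.01694598,  0.00229677]), 'grip_force': 0.0, 'width': 85.41370888471896}
scene [[380.4246839    0.         279.08969741]
 [  0.         380.4246839  207.21917307]
 [  0.           0.           1.        ]] [[ 4.91926662e-01 -5.52627564e-01  6.72763655e-01  9.59877038e+02]
 [ 8.70636554e-01  3.12589950e-01 -3.79841433e-01 -2.64941015e+02]
 [-3.88310915e-04  7.72586758e-01  6.34909088e-01  5.40270392e+02]
 [ 0.00000000e+00  0.00000000e+00  0.00000000
[... 1466 characters left out ...]
. 398.] 4267 [182.  80.  36.] [246. 270.  20.]
far_stop 0.95 [189. 165. 207. 221.] 404 [150.5 137.5 117. ] [699. -92.  20.]
left_stop 0.87 [198. 214. 268. 226.] 741 [111. 100.  83.] [601. -19.  20.]
lug 0.83 [217. 150. 284. 208.] 2284 [72. 56. 48.] [ 581. -160.   20.]
lug 0.78 [324. 148. 381. 207.] 1986 [68.  31.  55.5] [ 315. -210.   20.]
lug 0.66 [346. 310. 425. 398.] 4299 [184.  80.  36.] [245. 270.  20.]
cup_mid 0.58 [274. 297. 309. 346.] 1173 [115. 102.  88.] [432. 225.  20.]
cup_mid 0.56 [190. 154. 299. 232.] 5068 [176. 140.  93.] [582. -86.  20.]
cup_mid 0.5 [169. 288. 204. 333.] 1349 [79. 73. 66.] [646. 228.  20.]
tumbler 0.76 [169. 287. 205. 332.] 1329 [78. 73. 66.] [647. 227.  20.]
```

View pics/scene0.png

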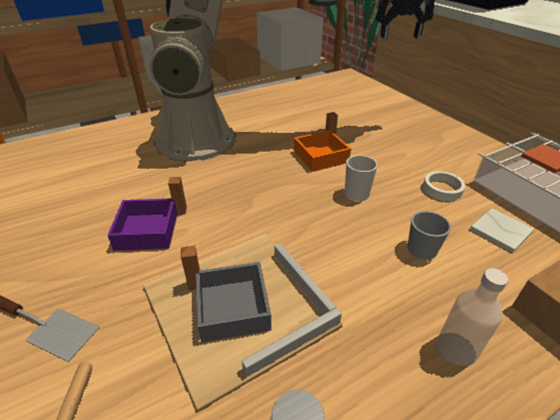

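View pics/side0.png

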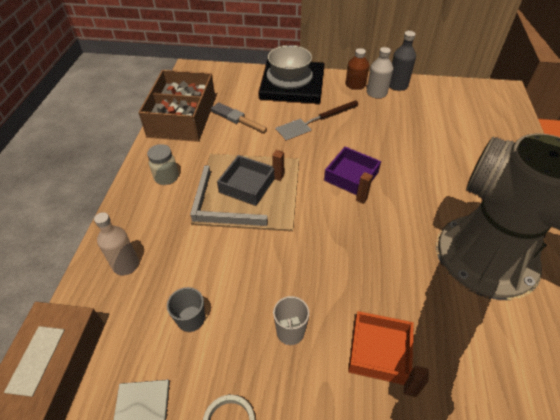

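The pictures show the grey mould at scene (232,300) / side (247,180) with its post at scene (190,268). The white cup is at scene (360,178) / side (291,320), and the tumbler at scene (428,236). The purple and orange trays are the look-alikes. Next I fit poses by silhouette.

```bash
cat > fit.py <<'E'
from look import *
from scipy.optimize import minimize
def box(x0,x1,y0,y1,z0,z1): return np.array([[x,y,z] for x in(x0,x1) for y in(y0,y1) for z in(z0,z1)],float)
a=np.linspace(0,2*np.pi,40)
def frus(r0,r1,h): return np.vstack([np.c_[r0*np.cos(a),r0*np.sin(a),0*a],np.c_[r1*np.cos(a),r1*np.sin(a),0*a+h]])
M={'mould':[box(-55,55,-55,55,0,42),box(-73,-49,-73,-49,0,85)],
 'far_stop':[box(108,122,-48,122,10,38)],'left_stop':[box(-48,122,108,122,10,38)],
 'far2':[box(108,122,-62,108,10,38)],
 'cup_mid':[frus(29,34,85)],'tumbler':[frus(36,36,70)]}
def render(r,parts,p,z):
    c,s=np.cos(p[2]),np.sin(p[2]);im=np.zeros((420,560),np.uint8)
    for P in parts:
        W=np.c_[c*P[:,0]-s*P[:,1]+p[0],s*P[:,0]+c*P[:,1]+p[1],P[:,2]+z]
        h=cv2.convexHull(proj(r,W).astype(np.float32))
        cv2.fillPoly(im,[np.round(h*16).astype(np.int32)],255,cv2.LINE_AA,4)
    return im/255.
def fit(items,p0,z):  # items: (r,parts,mask)
    def cost(p): return sum(np.abs(render(r,q,p,z)-m).sum()/m.sum() for r,q,m in items)
    best=None
    for s in (8,3):
        o=minimize(cost,p0,method='Nelder-Mead',options=dict(initial_simplex=np.array(p0)+np.vstack([np.zeros(3),np.diag([s,s,.02*s])]),xatol=.05,fatol=1e-4));p0=o.x
    return p0,o.fun
E
python3 - <<'E'
from fit import *
R={c:snap(c) for c in('scene','side')}
def near(c,t,xy,z=20):
    read_camera(c); b=[]
    for m in masks_of(c,t):
        ys,xs=np.nonzero(m['mask'])
        if len(ys): b.append((np.linalg.norm(at_z(R[c],(xs.mean(),ys.mean()),z)[:2]-xy),m['mask']))
    b.sort(key=lambda q:q[0]); return b[0][1].astype(float)
mk={(c,t):near(c,t,xy) for c in R for t,xy in dict(mould=(577,-150),far_stop=(697,-95),left_stop=(601,-16),cup_mid=(418,245),tumbler=(635,245)).items()}
import pickle; pickle.dump((R,mk),open('mk.pkl','wb'))
for cs in (['scene'],['side'],['scene','side']):
    print(cs)
    for t,p0,z in [('mould',(580,-150,.2),10),('cup_mid',(415,230,0),0),('tumbler',(630,230,0),0)]:
        print(t,fit([(R[c],M[t],mk[c,t]) for c in cs],p0,z))
    print('board',fit([(R[c],M[t],mk[c,t]) for c in cs for t in('far_stop','left_stop')],(590,-110,.2),0))
E
```

```text
['scene']
mould (array([ 5.87876728e+02, -1.43111361e+02, -3.11517109e-01]), np.float64(0.054661749736718834))
cup_mid (array([432.88850205, 241.91093376,  -0.45338487]), np.float64(0.0933476290267557))
tumbler (array([ 6.33920163e+02,  2.46491440e+02, -2.30573314e-01]), np.float64(0.23284067395802543))
board (array([ 5.83491595e+02, -1.33047143e+02,  5.88269791e-02]), np.float64(0.4377899242936938))
['side']
mould (array([ 5.88122178e+02, -1.41853246e+02, -3.24311977e-01]), np.float64(0.0661134940087146))
cup_mid (array([ 4.30761504e+02,  2.41803453e+02, -1.68005761e-01]), np.float64(0.28104687080311574))
tumbler (array([ 6.39955399e+02,  2.34704836e+02, -2.05125443e-01]), np.float64(0.21766433445624944))
board (array([ 5.83717262e+02, -1.35111982e+02,  6.17117814e-02]), np.float64(0.6485493545070424))
['scene', 'side']
mould (array([ 5.88109323e+02, -1.42118843e+02, -3.28157972e-01]), np.float64(0.12242974448127056))
cup_mid (array([ 4.31672890e+02,  2.43355398e+02, -4.29905233e-01]), np.float64(0.38690257231241965))
tumbler (array([ 6.37404895e+02,  2.39249348e+02, -1.95286008e-01]), np.float64(0.4697780131835938))
board (array([ 5.83944090e+02, -1.32764420e+02,  6.09225575e-02]), np.float64(1.0952264859133376))
```

```bash
python3 - <<'E'
from fit import *
import pickle; R,mk=pickle.load(open('mk.pkl','rb'))
for fa in [(-48,122),(-62,108),(-50,120),(-45,125)]:
  for la in [(-48,122),(-62,108),(-50,120),(-45,125)]:
    for th in (14,):
      P={'far_stop':[box(108,122,*fa,10,38)],'left_stop':[box(*la,108,122,10,38)]}
      print(fa,la,*fit([(R[c],P[t],mk[c,t]) for c in R for t in P],(584,-133,.06),0))
B=(584,-133,.061)
W=[]
for c in R:
    im=R[c]['image'][:,:,::-1].copy()
    for parts,p,z,col in [([box(-125,125,-125,125,0,10)],B,0,(0,0,255)),(M['far_stop']+M['left_stop'],B,0,(255,0,0)),(M['mould'],(588,-142,-.325),10,(0,255,0)),(M['cup_mid'],(432,243,0),0,(255,0,255)),(M['tumbler'],(637,239,0),0,(0,255,255))]:
        for q in parts:
            m=(render(R[c],[q],p,z)>.5).astype(np.uint8)
            cs,_=cv2.findContours(m,cv2.RETR_EXTERNAL,cv2.CHAIN_APPROX_NONE);cv2.drawContours(im,cs,-1,col,1)
    W.append(cv2.resize(im[90:410,130:460] if c=='scene' else im[130:410,150:400],(400,400)))
cv2.imwrite('pics/ov.png',np.hstack(W))
E
```

```text
(-48, 122) (-48, 122) [ 5.83387155e+02 -1.33216745e+02  4.80837875e-02] 1.061242366439127
(-48, 122) (-62, 108) [ 5.84484747e+02 -1.32545925e+02  6.23355541e-02] 0.8747265463623188
(-48, 122) (-50, 120) [ 5.83370561e+02 -1.33389474e+02  4.86657975e-02] 1.029241803693845
(-48, 122) (-45, 125) [ 5.83799606e+02 -1.32780665e+02  5.63531569e-02] 1.1838981960079273
(-62, 108) (-48, 122) [ 5.84727604e+02 -1.32444606e+02  6.75506328e-02] 1.2489301650529097
(-62, 108) (-62, 108) [ 5.83858401e+02 -1.31976137e+02  5.56907260e-02] 1.051771253024274
(-62, 108) (-50, 120) [ 5.84533243e+02 -1.32523907e+02  6.71472966e-02] 1.1913989564470242
(-62, 108) (-45, 125) [ 5.84585434e+02 -1.32290022e+02  6.70508168e-02] 1.3306080386607986
(-50, 120) (-48, 122) [ 5.84643851e+02 -1.33104785e+02  7.21628525e-02] 1.138925762612117
(-50, 120) (-62, 108) [ 5.84300990e+02 -1.31980325e+02  4.36246973e-02] 0.8849419980780291
(-50, 120) (-50, 120) [ 5.83783632e+02 -1.32568455e+02  6.66025281e-02] 1.0456903812580276
(-50, 120) (-45, 125) [ 5.83482057e+02 -1.33787781e+02  5.48134612e-02] 1.207485919978498
(-45, 125) (-48, 122) [ 5.83530601e+02 -1.33316543e+02  4.93835781e-02] 1.0625517008801328
(-45, 125) (-62, 108) [ 5.83605358e+02 -1.32994676e+02  3.70790829e-02] 0.8526540033688681
(-45, 125) (-50, 120) [ 5.83525118e+02 -1.32959997e+02  6.05311488e-02] 1.0962165058929114
(-45, 125) (-45, 125) [ 5.82743558e+02 -1.33190196e+02  4.89402962e-02] 1.188635030802062
```

View pics/ov.png

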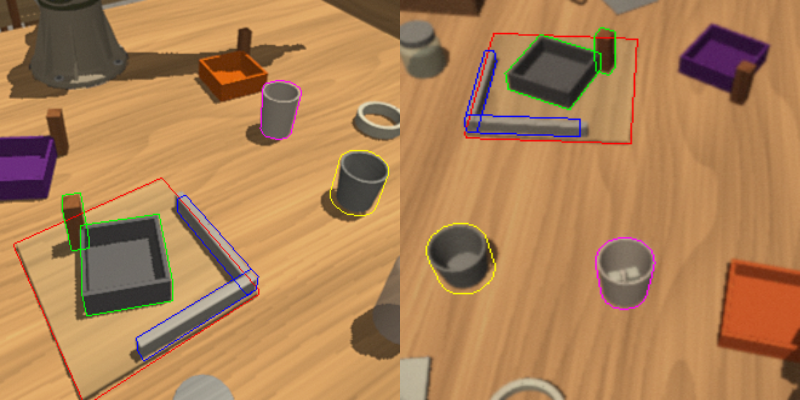

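The overlays line up: mould at about (588,-142, yaw -0.325), board (584,-132.5, 0.055), cup (432,243). Next I look for a feasible side grasp and pour.

```bash
cat > plan.py <<'E'
from look import *
from scipy.spatial.transform import Rotation as Rt
CUP=np.array([432.,243.]); MO=np.array([588.,-142.]); MY=-.325; HG=52.; GA=6.
def toolR(h,a,flip):
    z=np.array([np.cos(a)*np.cos(h),np.cos(a)*np.sin(h),-np.sin(a)]);y=np.array([-np.sin(h),np.cos(h),0])*(1 if flip else -1)
    return np.c_[np.cross(y,z),y,z]
def grasp(h,a,flip,dz=0,back=0,xy=None):
    R=toolR(h,a,flip); xy=CUP if xy is None else xy
    g=np.array([xy[0],xy[1],HG+dz]); return g-R[:,2]*GA-back*np.array([np.cos(h),np.sin(h),0])*1,R
def pour(h2,a,flip,th,sgn,lip,rim=34.,H=85.):
    # cup rotated by th about heading axis h2 ; lip = lowest rim point in world
    n=sgn*np.array([np.cos(h2),np.sin(h2),0]);f=np.cross(n,[0,0,1])
    Q=Rt.from_rotvec(n*th).as_matrix(); m=Q[:,2]; s=Q@f   # lip direction in cup = +f
    foot=lip-m*H-s*rim; g=foot+m*HG
    R=Q@toolR(h2,a,flip); return g-R[:,2]*GA,R,g,f
E
python3 - <<'E'
from plan import *
import itertools
rv=lambda R:Rt.from_matrix(R).as_rotvec()
ik=lambda p,R:solve_ik(p,rv(R))
for ad in (15,25,35):
  for h in np.radians([20,40,60,80]):
    for fl in (0,1):
      p,R=grasp(h,np.radians(ad),fl);q=ik(p,R);q2=ik(*grasp(h,np.radians(ad),fl,back=90,dz=30))
      if q is None or q2 is None: continue
      for h2 in np.radians([-110,-90,-70,-50,-30]):
        for sg in (1,-1):
          qs=[]
          for t in np.radians([0,30,60,90,105,120,135,150]):
            f=sg*np.cross([np.cos(h2),np.sin(h2),0],[0,0,1])
            lip=np.r_[MO-15*f[:2],75+max(0,np.cos(t))*80]
            P=pour(h2,np.radians(ad),fl,t,sg,lip); qs.append(ik(P[0],P[1]))
          n=sum(x is not None for x in qs)
          if n>=8:
            d=np.abs(np.diff(np.array(qs),axis=0)).max()
            print(ad,np.degrees(h).round(),fl,np.degrees(h2).round(),sg,'jump',d.round(2),'q0',np.round(q,2),'q',np.round(qs[0],2),np.round(qs[-1],2))
E
python3 - <<'E'
from plan import *
rv=lambda R:Rt.from_matrix(R).as_rotvec()
ik=lambda p,R:solve_ik(p,rv(R))
for ad in (0,15,25,35,45,60):
  print(ad,[(int(h),fl,i) for h in (0,20,30,40,60,80) for fl in(0,1) for i,b in enumerate((0,90)) if ik(*grasp(np.radians(h),np.radians(ad),fl,back=b,dz=b/3)) is not None])
  for h2 in range(-150,31,20):
    for fl in (0,1):
      for sg in (1,-1):
        s=''
        for t in np.radians([0,30,60,90,105,120,135,150]):
            f=sg*np.cross([np.cos(np.radians(h2)),np.sin(np.radians(h2)),0],[0,0,1])
            lip=np.r_[MO-15*f[:2],75+max(0,np.cos(t))*80]
            P=pour(np.radians(h2),np.radians(ad),fl,t,sg,lip); s+='.x'[ik(P[0],P[1]) is not None]
        if 'x' in s[-2:]: print('  ',ad,h2,fl,sg,s)
E
```

```text
0 [(60, 0, 1), (60, 1, 1), (80, 0, 0), (80, 0, 1), (80, 1, 0), (80, 1, 1)]
   0 -110 0 -1 xxxxxxx.
   0 -110 1 -1 xxxxxxx.
   0 -90 0 -1 xxxxxxx.
   0 -90 1 -1 xxxxxxx.
   0 -70 0 1 xxxxxxxx
   0 -70 0 -1 x..xxxxx
   0 -70 1 1 xxxxxxxx
   0 -70 1 -1 x..xxxxx
   0 30 0 -1 xxxxxxx.
   0 30 1 -1 xxxxxxx.
15 [(80, 0, 0), (80, 0, 1), (80, 1, 0), (80, 1, 1)]
25 [(80, 0, 0), (80, 0, 1), (80, 1, 0), (80, 1, 1)]
35 [(80, 0, 0), (80, 0, 1), (80, 1, 0), (80, 1, 1)]
45 [(80, 0, 0), (80, 0, 1), (80, 1, 0), (80, 1, 1)]
60 [(0, 0, 0), (0, 0, 1), (0, 1, 0), (0, 1, 1), (20, 0, 0), (20, 1, 0), (30, 0, 0), (30, 1, 0), (40, 0, 0), (40, 1, 0), (60, 0, 0), (60, 0, 1), (60, 1, 0), (60, 1, 1), (80, 0, 0), (80, 0, 1), (80, 1, 0), (80, 1, 1)]
```

```bash
sed -i 's/HG=52/HG=60/; s/def pour(h2,a,flip,th,sgn,lip,/def pour(h2,a,flip,th,sgn,lip,de=0.,/; s/n=sgn\*np.array(\[np.cos(h2),np.sin(h2),0\])/n=sgn*np.array([np.cos(h2+de),np.sin(h2+de),0])/' plan.py; time python3 - <<'E'
from plan import *
rv=lambda R:Rt.from_matrix(R).as_rotvec()
ik=lambda p,R:solve_ik(p,rv(R))
r=np.radians
for ad in (0,10,20,30,45):
  G=[]
  for h in range(-60,121,10):
    if all(ik(*grasp(r(h),r(ad),0,back=b,dz=b/3)) is not None for b in (0,80)): G.append(h)
  print(ad,'grasp h:',G)
  for h2 in range(-150,31,10):
   for de in (-50,-25,0,25,50):
      for sg in (1,-1):
        n=r(h2+de); f=sg*np.cross([np.cos(n),np.sin(n),0],[0,0,1])
        s=''
        for t in r([150,135,120,105,90,60,30,0]):
            lip=np.r_[MO-15*f[:2],80+max(0,np.cos(t))*80]
            P=pour(r(h2),r(ad),0,t,sg,lip,r(de)); k=ik(P[0],P[1]) is not None; s+='.x'[k]
            if not k: break
        if len(s)>=7: print('  ',ad,h2,de,sg,s, 'flow',f[:2].round(2))
E
```

```text
0 grasp h: [-60, -50, 80, 90, 100, 110, 120]
   0 -140 25 1 xxxxxx. flow [-0.91  0.42]
   0 -130 25 1 xxxxxx. flow [-0.97  0.26]
   0 -120 25 1 xxxxxxx. flow [-1.    0.09]
   0 -110 25 1 xxxxxxx. flow [-1.   -0.09]
   0 -100 0 -1 xxxxxxxx flow [ 0.98 -0.17]
   0 -80 -25 -1 xxxxxxx. flow [ 0.97 -0.26]
   0 -70 -25 -1 xxxxxxxx flow [ 1.   -0.09]
   0 -70 0 1 xxxxxxxx flow [-0.94 -0.34]
   0 -70 50 1 xxxxxxxx flow [-0.34 -0.94]
   0 -60 -25 -1 xxxxxx. flow [1.   0.09]
   0 -60 0 1 xxxxxxxx flow [-0.87 -0.5 ]
   0 -60 50 1 xxxxxxxx flow [-0.17 -0.98]
   0 -50 50 1 xxxxxx. flow [ 0. -1.]
   0 -40 -50 -1 xxxxxx. flow [1. 0.]
   0 -40 50 1 xxxxxx. flow [ 0.17 -0.98]
   0 -30 -50 -1 xxxxxx. flow [0.98 0.17]
   0 -10 50 1 xxxxxx. flow [ 0.64 -0.77]
   0 0 50 1 xxxxxx. flow [ 0.77 -0.64]
   0 10 -50 -1 xxxxxx. flow [0.64 0.77]
   0 10 50 1 xxxxxx. flow [ 0.87 -0.5 ]
   0 20 -50 -1 xxxxxxx. flow [0.5  0.87]Traceback (most recent call last):
  File "<stdin>", line 17, in <module>
  File "<stdin>", line 3, in <lambda>
ValueError: time passes only in moves, steps and waits

real	0m2.598s
user	0m1.463s
sys	0m0.102s
```

```bash
python3 - <<'E'
from plan import *
rv=lambda R:Rt.from_matrix(R).as_rotvec()
ik=lambda p,R:solve_ik(p,rv(R))
r=np.radians
def rr(q): return None if q is None else np.round(q,2).tolist()
for ad in (0,10,15):
  print('grasp',ad)
  for h in (80,95): 
    for b in (0,80): print(h,b,rr(ik(*grasp(r(h),r(ad),0,back=b,dz=b/3))))
  for h2,de in ((-70,0),(-60,0),(-80,0)):
    n=r(h2+de); f=np.cross([np.cos(n),np.sin(n),0],[0,0,1])
    print('pour',h2)
    for t in (0,60,90,120,150):
        lip=np.r_[MO-15*f[:2],80+max(0,np.cos(r(t)))*80]
        P=pour(r(h2),r(ad),0,r(t),1,lip,r(de)); print(t,rr(ik(P[0],P[1])))
E
```

```text
grasp 0
80 0 [-0.3, 1.1, -0.47, 1.57, 1.45, 0.0]
80 80 [-0.5, 1.04, -0.49, 1.61, 1.24, 0.0]
95 0 [-0.26, 1.13, -0.28, 1.74, 1.23, 0.0]
95 80 [-0.42, 1.09, -0.24, 1.81, 1.07, 0.0]
pour -70
0 [0.11, 0.92, -0.79, -1.71, -1.33, -3.14]
60 [0.11, 0.91, -0.78, -1.7, -1.33, -2.09]
90 [0.1, 0.97, -0.8, -1.77, -1.33, -1.57]
120 [0.09, 0.95, -0.86, -1.81, -1.32, -1.05]
150 [0.08, 0.97, -0.9, -1.88, -1.31, -0.52]
pour -60
0 [0.09, 0.93, -0.91, -1.84, -1.14, -3.14]
60 [0.1, 0.92, -0.9, -1.82, -1.14, -2.09]
90 [0.09, 0.99, -0.92, -1.91, -1.13, -1.57]
120 [0.07, 0.98, -0.97, -1.95, -1.11, -1.05]
150 [0.05, 1.0, -1.02, -2.02, -1.09, -0.52]
pour -80
0 None
60 None
90 None
120 None
150 None
grasp 10
80 0 [-0.29, 0.71, -0.72, 0.71, 1.36, 1.0]
80 80 [-0.49, 0.79, -0.59, 1.24, 1.21, 0.48]
95 0 [-0.25, 0.9, -0.39, 1.36, 1.19, 0.46]
95 80 [-0.41, 0.91, -0.31, 1.56, 1.05, 0.31]
pour -70
0 [0.1, 0.62, -0.75, -0.75, -1.27, -2.54]
60 [0.08, 0.77, -0.9, -1.46, -1.14, -1.89]
90 [0.07, 0.99, -0.92, -1.9, -1.12, -1.57]
120 None
150 None
pour -60
0 [0.09, 0.65, -0.92, -1.17, -1.1, -2.79]
60 [0.05, 0.81, -1.02, -1.68, -0.94, -1.97]
90 [0.03, 1.02, -1.02, -2.05, -0.9, -1.57]
120 None
150 None
pour -80
0 [0.1, 0.63, -0.46, 0.08, -1.38, -1.98]
60 [0.09, 0.74, -0.77, -1.15, -1.32, -1.73]
90 [0.09, 0.97, -0.8, -1.77, -1.31, -1.57]
120 None
150 None
grasp 15
80 0 [-0.27, 0.61, -0.78, 0.53, 1.29, 1.21]
80 80 [-0.48, 0.68, -0.64, 1.09, 1.17, 0.69]
95 0 [-0.24, 0.8, -0.44, 1.2, 1.16, 0.66]
95 80 [-0.4, 0.82, -0.35, 1.45, 1.03, 0.46]
pour -70
0 [0.09, 0.54, -0.69, -0.42, -1.21, -2.36]
60 [0.06, 0.72, -0.95, -1.41, -1.04, -1.86]
90 [0.05, 1.0, -0.97, -1.97, -1.01, -1.57]
120 None
150 None
pour -60
0 [0.08, 0.54, -0.88, -0.87, -1.06, -2.65]
60 None
90 None
120 None
150 None
pour -80
0 [0.09, 0.6, -0.41, 0.25, -1.3, -1.88]
60 [0.08, 0.69, -0.82, -1.12, -1.23, -1.71]
90 [0.08, 0.98, -0.86, -1.84, -1.21, -1.57]
120 None
150 None
```

```bash
cat > kin.py <<'E'
from plan import *
from scipy.optimize import least_squares
E3=np.eye(3)
def rot(ax,t): return Rt.from_rotvec(np.array(ax)*t).as_matrix()
def chain(q,s5,s6):
    Z=rot(E3[2],q[0]);Y=lambda t:rot(E3[1],t)
    A=[Z,Z@Y(q[1]),Z@Y(q[1]-q[2]),Z@Y(q[1]-q[2]+q[3])]
    W=A[3]@rot(E3[2],s5*q[4]); A.append(W@rot(E3[0],s6*q[5])); A.insert(4,W); return A
E
python3 - <<'E'
from kin import *
rng=np.random.default_rng(1);S=[]
for _ in range(120):
    h=rng.uniform(-3,3);a=rng.uniform(0.2,1.57);az=rng.uniform(-1,1);r=rng.uniform(380,650)
    R=toolR(h,a,0)@rot(E3[2],rng.uniform(-2,2)); p=np.array([r*np.cos(az),r*np.sin(az),rng.uniform(120,350)])
    q=solve_ik(p,Rt.from_matrix(R).as_rotvec())
    if q is not None: S.append((np.array(q),p,R))
print(len(S))
for s5 in(1,-1):
  for s6 in (1,-1):
    C=[chain(q,s5,s6) for q,_,_ in S]
    R0=[c[-1].T@R for c,(_,_,R) in zip(C,S)]
    print(s5,s6,np.std(R0,axis=0).max())
    if np.std(R0,axis=0).max()<.02:
        R0=Rt.from_matrix(R0).mean().as_matrix()
        A=np.vstack([np.hstack(c[:4]+[c[5]@R0]) for c in C]); b=np.concatenate([p for _,p,_ in S])
        x,_,rk,_=np.linalg.lstsq(A,b,rcond=None); print(R0.round(4),x.reshape(-1,3).round(2),'res',np.abs(A@x-b).max())
        np.savez('kin.npz',R0=R0,x=x,s5=s5,s6=s6)
E
```

```text
108
1 1 3.7102221072990564e-16
[[-0.  0.  1.]
 [ 0.  1. -0.]
 [-1.  0. -0.]] [[  0.   20.  233.1]
 [  0.   20.  518.5]
 [409.5  20.   55.6]
 [140.4  20.   -0. ]
 [  0.   -0.  275.2]] res 1.0800249583553523e-12
1 -1 0.7502446984527924
-1 1 0.5181173818425147
-1 -1 0.5959763276101089
```

```bash
cat >> kin.py <<'E'
_k=np.load('kin.npz');R0,XK,s5,s6=_k['R0'],_k['x'],int(_k['s5']),int(_k['s6'])
LO=np.array([-2.76,-.86,-1.03,-2.2,-1.47,-3.14])+.01;HI=np.array([2.76,1.69,1.26,2.34,1.5,3.14])-.01
def fk(q):
    c=chain(q,s5,s6);R=c[-1]@R0;x=XK.reshape(-1,3)
    w=sum(c[i]@x[i] for i in range(4)); j4=w-c[3]@np.array([140.4,0,0]); return w+R@x[4],R,w,j4
def ik(p,R,seeds):
    best=None
    for s in seeds:
        f=lambda q:(lambda P:np.r_[(P[0]-p)/100,(P[1]-R).ravel()*2])(fk(q))
        o=least_squares(f,np.clip(s,LO+1e-3,HI-1e-3),bounds=(LO,HI),max_nfev=150)
        if o.cost<1e-6 and (best is None or np.abs(o.x-seeds[0]).sum()<np.abs(best-seeds[0]).sum()): best=o.x
    return best
def cuppose(q,ct):
    p,R,w,j=fk(q);m=R@ct;g=p+R[:,2]*GA;foot=g-m*HG
    return m,foot
def body(q):
    p,R,w,_=fk(q);g=p+R[:,2]*GA
    return np.array([g-R[:,2]*d+R[:,0]*x+R[:,1]*y for d in range(54,260,15) for x in(-38,0,38) for y in(-43,0,43)])
def hits(P,m=8):
    bad=[]
    for n,(c,yaw,hx,hy,zt) in dict(post=(MO+rot(E3[2],MY)[:2,:2]@[-61,-61],MY,12,12,95),mould=(MO,MY,55,55,52),board=((584,-133),.055,125,125,38),table=((0,0),0,2e3,2e3,0),tumb=((635,242),0,36,36,70),orange=((246,270),0,75,75,85)).items():
        L=(P[:,:2]-np.array(c))@rot(E3[2],yaw)[:2,:2]
        if ((abs(L[:,0])<hx+m)&(abs(L[:,1])<hy+m)&(P[:,2]<zt+m)).any(): bad.append(n)
    return bad
E
python3 - <<'E'
from kin import *
r=np.radians
rng=np.random.default_rng(0)
rs=[rng.uniform(LO,HI) for _ in range(12)]
import pickle
res=[]
for ad in (12,18,25):
  for h in (75,85,100):
    p,R=grasp(r(h),r(ad),0); qg=ik(p,R,[np.array([-.27,.61,-.78,.53,1.29,1.21])]+rs[:4])
    if qg is None: continue
    p2=p+[0,0,160]; ql=ik(p2,R,[qg]); 
    pb,_=grasp(r(h),r(ad),0,back=100*np.cos(r(ad)),dz=100*np.sin(r(ad))); qb=ik(pb,R,[qg])
    ct=R.T[:,2]
    print('grasp',ad,h,qg.round(2),'wz',fk(qg)[2].round(),'j4',fk(qg)[3].round(),'lift',ql is not None,'back',qb is not None,hits(body(qg)),hits(body(qb)) if qb is not None else '')
    if ql is None or qb is None: continue
    for h2 in (-90,-75,-60):
      for a2 in (5,12,20):
        seq=[];seed=[np.array([.09,.6,-.41,.25,-1.3,-1.88])]+rs
        for phi in (160,130,100,70,40):
          Rp=toolR(r(h2),r(a2),0)@rot(E3[2],r(phi)); m=Rp@ct; s=-E3[2]+m[2]*m; s/=np.linalg.norm(s)
          f=m[:2]/np.linalg.norm(m[:2]); lip=np.r_[MO-15*f,80.]
          if m[2]>0: lip[2]=80+85*m[2]
          foot=lip-m*85-s*34; g=foot+m*HG; q=ik(g-Rp[:,2]*GA,Rp,seed)
          if q is None: break
          seed=[q]; seq.append((phi,np.degrees(np.arccos(m[2])).round(),q,hits(body(q))))
        if len(seq)==5:
          # transit tilt
          mx=max(np.degrees(np.arccos(np.clip(cuppose(ql+(seq[-1][2]-ql)*t,ct)[0][2],-1,1))) for t in np.linspace(0,1,30))
          print('   pour',h2,a2,'tilts',[x[1] for x in seq],'hits',[x[3] for x in seq],'transit',mx.round(),seq[-1][2].round(2),seq[0][2].round(2))
E
```

```text
grasp 12 75 [-0.29  0.59 -0.92  0.17  1.36  1.46] wz [361. -23. 118.] j4 [376. -27. 258.] lift True back True [] []
   pour -90 5 tilts [np.float64(154.0), np.float64(127.0), np.float64(99.0), np.float64(69.0), np.float64(40.0)] hits [[], [], [], [], []] transit 65.0 [ 0.07  0.93  0.12  1.43 -1.46 -0.19] [ 0.1   0.95 -0.01  1.48 -1.44  2.09]
   pour -90 12 tilts [np.float64(149.0), np.float64(125.0), np.float64(97.0), np.float64(68.0), np.float64(39.0)] hits [[], [], [], [], []] transit 69.0 [ 0.08  0.8   0.01  1.11 -1.35 -0.53] [ 0.09  0.78 -0.16  1.04 -1.34  1.64]
   pour -90 20 tilts [np.float64(142.0), np.float64(121.0), np.float64(95.0), np.float64(67.0), np.float64(39.0)] hits [[], [], [], [], []] transit 71.0 [ 0.07  0.72 -0.03  1.02 -1.21 -0.66] [ 0.07  0.67 -0.22  0.86 -1.22  1.41]
   pour -75 5 tilts [np.float64(154.0), np.float64(127.0), np.float64(99.0), np.float64(69.0), np.float64(40.0)] hits [[], [], [], [], []] transit 105.0 [ 0.09  0.7  -0.7  -0.93 -1.38 -1.98] [ 0.1   0.73 -0.85 -1.09 -1.39  0.14]
   pour -75 12 tilts [np.float64(149.0), np.float64(125.0), np.float6
[... 12978 characters left out ...]
 -1.29  0.48]
   pour -75 20 tilts [np.float64(131.0), np.float64(114.0), np.float64(90.0), np.float64(64.0), np.float64(37.0)] hits [[], [], [], [], []] transit 61.0 [ 0.06  0.51 -0.51  0.04 -1.17 -1.42] [ 0.05  0.49 -0.67 -0.11 -1.16  0.65]
   pour -60 12 tilts [np.float64(138.0), np.float64(119.0), np.float64(94.0), np.float64(67.0), np.float64(40.0)] hits [[], [], [], [], []] transit 76.0 [ 0.04  0.58 -0.88 -1.03 -1.05 -2.06] [ 0.03  0.64 -1.02 -1.23 -1.04  0.02]
   pour -60 20 tilts [np.float64(131.0), np.float64(114.0), np.float64(90.0), np.float64(64.0), np.float64(37.0)] hits [[], [], [], [], []] transit 72.0 [ 0.04  0.44 -0.81 -0.58 -0.98 -1.86] [ 0.    0.46 -0.95 -0.78 -0.95  0.19]
```

```bash
cat > go.py <<'E'
from kin import *
r=np.radians
H,A=r(85),r(18); GA=3.
import plan; plan.GA=GA
rvec=lambda R:Rt.from_matrix(R).as_rotvec()
pg,Rg=grasp(H,A,0); CT=Rg.T[:,2]
SG=np.array([-.25,.63,-.68,.74,1.22,1.07])
qg=ik(pg,Rg,[SG]); ql=ik(pg+[0,0,160],Rg,[qg])
pb=pg-Rg[:,2]*105; qb=ik(pb,Rg,[qg]); qh=ik(pb+[0,0,150],Rg,[qb])
def pourq(phi,seed,h2=r(-90),a2=r(12),lipz=80.,up=15.):
    Rp=toolR(h2,a2,0)@rot(E3[2],r(phi)); m=Rp@CT; s=-E3[2]+m[2]*m; s/=np.linalg.norm(s)
    f=m[:2]/np.linalg.norm(m[:2]); lip=np.r_[MO-up*f,lipz+85*max(0,m[2])]
    foot=lip-m*85-s*34; return ik(foot+m*HG-Rp[:,2]*GA,Rp,seed),np.degrees(np.arccos(m[2]))
def cuppts(q):
    p,R,_,_=fk(q);m=R@CT;g=p+R[:,2]*GA;ft=g-m*HG
    return np.array([ft+m*z+34*(np.cos(t)*R[:,2]+np.sin(t)*np.cross(m,R[:,2])) for z in(0,40,85) for t in np.arange(0,6.3,.5)])
def tips(q):
    p,R,_,_=fk(q); return np.array([p+R[:,2]*d+R[:,1]*y+R[:,0]*x for d in(-40,0,25) for y in(-57,57) for x in(-11,11)])
def check(q0,q1,fs,m=8):
    b=set(); t=0
    for s in np.linspace(0,1,40):
        q=q0+(q1-q0)*s
        for f in fs: b|=set(hits(f(q),m))
        t=max(t,np.degrees(np.arccos(np.clip((fk(q)[1]@CT)[2],-1,1))))
    return b,t
E
python3 - <<'E'
from go import *
q0=np.array(sense()['joints'])
print(check(q0,qh,[body,tips]),qh.round(2),fk(qh)[0])
for s in np.linspace(0,1,9): print((fk(q0+(qh-q0)*s)[0]).round(),end=' ')
seed=[ql,np.array([.06,.78,-.03,1.04,-1.35,-.59])]
seed=[seed[1]]
for phi in (40,70,100,130,160,175):
    q,t=pourq(phi,seed); print(phi,t.round(),q is not None and q.round(2),hits(body(q)),hits(cuppts(q),3),'bodyminz',body(q)[:,2].min().round(),'w,j4 z',fk(q)[2].round(),fk(q)[3].round())
    if phi==40: print('transit',check(ql,q,[body,cuppts]),'jumps',np.abs(q-ql).round(2))
    seed=[q]
E
```

```text
(set(), np.float64(71.99983787217835)) [-0.48  0.43 -0.46  1.55  1.07  0.64] [423.047876   140.67675442 243.37383539]
[182. 546. 256.] [231. 487. 227.] [266. 431. 207.] [293. 380. 197.] [316. 334. 196.] [339. 291. 201.] [365. 248. 212.] [394. 199. 227.] [423. 141. 243.] 40 39.0 [ 0.06  0.78 -0.04  1.01 -1.35 -0.61] [] [] bodyminz 103.0 w,j4 z [643. 116. 206.] [679. 118. 342.]
transit ({'mould', 'table', 'board'}, np.float64(55.24491936142208)) jumps [0.3  0.45 0.54 0.1  2.57 1.7 ]
70 68.0 [ 0.06  0.79 -0.06  0.99 -1.35 -0.08] [] [] bodyminz 93.0 w,j4 z [637. 117. 192.] [674. 119. 328.]
100 96.0 [ 0.06  0.79 -0.11  0.94 -1.35  0.46] [] [] bodyminz 79.0 w,j4 z [622. 118. 174.] [661. 120. 309.]
130 122.0 [ 0.07  0.77 -0.15  0.96 -1.35  1.01] [] [] bodyminz 77.0 w,j4 z [604. 121. 180.] [646. 124. 314.]
160 144.0 [ 0.08  0.77 -0.17  1.   -1.35  1.6 ] [] [] bodyminz 81.0 w,j4 z [589. 128. 178.] [639. 132. 309.]
175 150.0 [ 0.09  0.78 -0.16  1.02 -1.34  1.88] [] [] bodyminz 89.0 w,j4 z [588. 132. 177.] [641. 136. 306.]
```

```bash
cat >> go.py <<'E'
QP=np.array([.06,.78,-.03,1.04,-1.35,-.59])
qp,_=pourq(40,[QP])
E
python3 - <<'E'
from go import *
best=[]
for d2 in (-.9,-.7,-.5,-.3):
  for d3 in (-.3,0,.3,.6):
    for d4 in (-1.2,-.8,-.4,0,.4):
      qm=np.clip((ql+qp)/2+[0,d2,d3,d4,0,0],LO,HI)
      a=check(ql,qm,[body,cuppts,tips],20);b=check(qm,qp,[body,cuppts,tips],20)
      if not a[0] and not b[0]: best.append((max(a[1],b[1]),np.abs([d2,d3,d4]).sum(),d2,d3,d4))
best.sort(); print(np.round(best[:8],2))
d=best[0]; qm=np.clip((ql+qp)/2+[0,*d[2:],0,0],LO,HI); np.save('qm.npy',qm)
for u,v in((ql,qm),(qm,qp)): print([cuppts(u+(v-u)*s)[:,2].min().round() for s in np.linspace(0,1,9)])
print(qm,fk(qm))
E
```

```text
[[59.85  0.9  -0.5   0.    0.4 ]
 [64.73  1.   -0.3   0.3   0.4 ]
 [64.73  1.6  -0.9  -0.3   0.4 ]
 [69.9   1.1  -0.7   0.    0.4 ]
 [75.34  1.   -0.7  -0.3   0.  ]
 [75.34  1.2  -0.5   0.3   0.4 ]
 [80.88  0.5  -0.5   0.    0.  ]
 [80.88  1.3  -0.3   0.6   0.4 ]]
[np.float64(149.0), np.float64(133.0), np.float64(121.0), np.float64(115.0), np.float64(116.0), np.float64(124.0), np.float64(138.0), np.float64(159.0), np.float64(188.0)]
[np.float64(188.0), np.float64(168.0), np.float64(150.0), np.float64(135.0), np.float64(120.0), np.float64(107.0), np.float64(97.0), np.float64(88.0), np.float64(80.0)]
[-0.09528048  0.0562183  -0.31032977  1.46129573 -0.06720766  0.24136984] (array([330.23371891,  30.23828516, 254.58011396]), array([[-0.91622224,  0.30579793, -0.25889078],
       [ 0.32714325,  0.94400859, -0.04272091],
       [ 0.23133115, -0.12383622, -0.96496139]]), array([401.48046156,  41.99508024, 520.13748899]), array([437.01191536,  38.59934401, 655.92461933]))
```

```bash
python3 - <<'E'
from go import *
grip(85,40); move_j(qh.tolist()); move_l(pb.tolist(),None,200)
r=snap('wrist'); 
cv2.imwrite('pics/wrist1.png',r['image'][:,:,::-1])
s=sense(); print(s['time'],s['tool_pos'],pb,s['force'])
r=snap('side','side1.png')
E
```

```text
4.775 [423.29415435 140.84381497  94.155492  ] [423.047876   140.67675442  93.37383539] [-0.13566326 -0.19468387 -0.34807968]
```

View pics/side1.png

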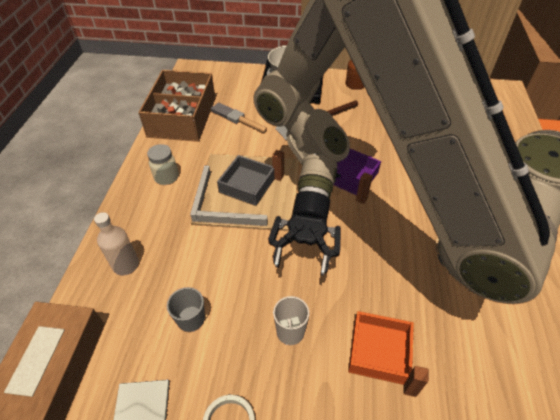

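The gripper is level with the cup, fingers at (278,262) and (325,270), cup at (291,318). Before advancing I check the lateral alignment with the wrist camera.

```bash
python3 - <<'E'
from go import *
from fit import frus
r=snap('wrist'); K=np.array(r['K']);T=np.array(r['world_from_camera'])
def pf(P):
    p=(P-T[:3,3])@T[:3,:3]; x,y,z=p[:,0],-p[:,1],-p[:,2]; t=np.arctan2(np.hypot(x,y),z);h=np.hypot(x,y)
    return np.c_[K[0,0]*t*x/h+K[0,2],K[1,1]*t*y/h+K[1,2]]
u=pf(frus(29,34,85)+np.r_[CUP,0]); im=r['image'][:,:,::-1].copy()
print('pred box',u.min(0),u.max(0))
for m in masks_of('wrist','cup_mid'): print(m['p'],m['box'])
for a in u: cv2.circle(im,tuple(int(v) for v in a),1,(255,0,255),-1)
cv2.imwrite('pics/wrist2.png',im); print(fk(np.array(sense()['joints']))[0],T[:3,3])
E
```

```text
pred box [235.0458272  174.10966823] [332.67972598 307.40202102]
0.82 [237.3, 172.2, 335.1, 313.3]
[423.40369882 140.57914451  94.12501641] [416.83053035  52.93433253 207.23731113]
```

View pics/wrist2.png

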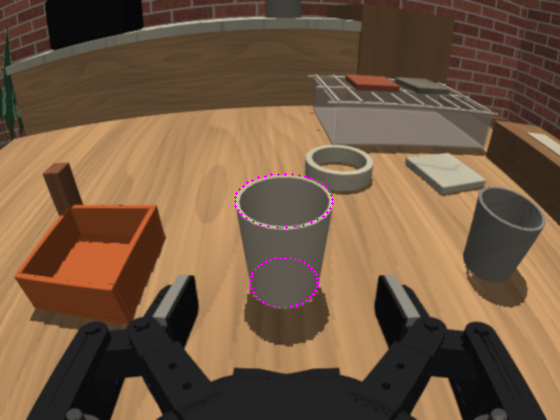

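The predicted rim and foot circles sit on the cup (235–333, 174–307), centred between the fingers. I go ahead with the grasp, lift and transit.

```bash
python3 - <<'E'
from go import *
move_l(pg.tolist(),None,120); grip(40,40); s=sense(); print(s['time'],s['width'],s['grip_force'],s['tool_pos']-pg,s['force'])
move_l((pg+[0,0,160]).tolist(),None,200); s=sense(); print(s['time'],s['width'],s['grip_force'],s['force'])
assert s['width']>50
qm=np.load('qm.npy'); move_j(qm.tolist()); print(sense()['time']); move_j(qp.tolist()); s=sense(); print(s['time'],s['width'],s['tool_pos']-fk(qp)[0])
snap('scene','scene2.png')
E
```

```text
6.275 64.56809073950072 43.06222829996841 [ 0.44564419 -0.3904152   0.32494001] [-0.36246846 -1.53654864  3.53307122]
7.225 64.64172586922943 43.951400682641975 [-1.29548936  0.63234162 -1.51349587]
8.4
9.8167 64.49806902670262 [-0.20556362 -0.19403923  0.11313833]
```

View pics/scene2.png

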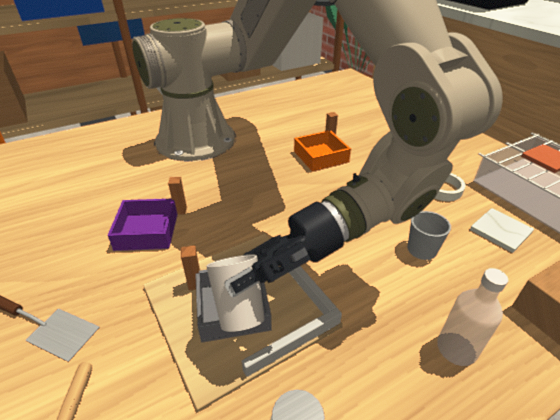

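The cup is held tilted above the grey mould (scene ~(240,295)), clear of the post. Now the pour, lip fixed, in small steps.

```bash
python3 - <<'E'
from go import *
q=qp; Q=[]
for phi in (60,80,95,105,112,119,126,133,140,150,160,175):
    q,t=pourq(phi,[q]); move_j(q.tolist())
    if phi>=105: dwell(.3)
dwell(.8)
for dphi in (165,178,168,178): # gentle shake
    q,t=pourq(dphi,[q]); move_j(q.tolist())
dwell(.4); print(t,sense()['time'],sense()['width'])
for phi in (130,90,40):
    q,t=pourq(phi,[q],lipz=95 if phi>60 else 80); move_j(q.tolist())
r=snap('scene','scene3.png'); s=sense(); print(s['time'],s['force'])
b=[(m['p'],np.round(m['box'])) for k in range(1) for m in masks_of('scene','chip0_mid')]; print(b)
qm=np.load('qm.npy'); move_j(qm.tolist())
r=snap('side'); r2=snap('scene'); A=cv2.resize(r['image'][140:240,180:310,::-1],(520,400)); B=cv2.resize(r2['image'][230:420,130:350,::-1],(463,400))
cv2.imwrite('pics/chips.png',cv2.resize(np.hstack([A,B]),(800,325)))
E
```

```text
149.9351248436164 18.8 64.32296303095272
21.325 [ 1.03558662 -0.07334641 -0.37531588]
[]
```

View pics/chips.png

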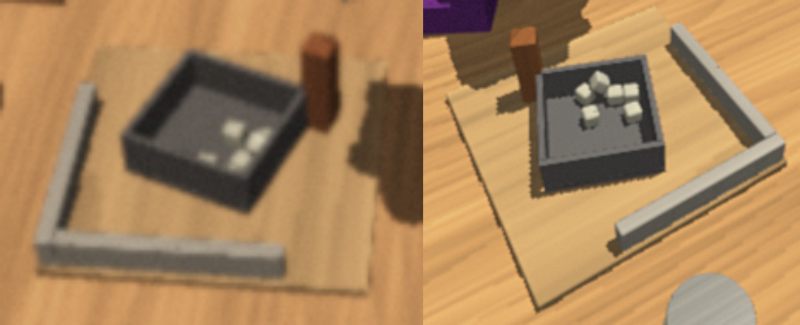

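All six chips are in the mould (right panel, 585–633 × 82–115). Now I put the cup back.

```bash
python3 - <<'E'
from go import *
move_j(ql.tolist()); move_l((pg+[0,0,4]).tolist(),None,120); move_l((pg+[0,0,.3]).tolist(),None,20)
s=sense(); print(s['time'],s['force']); grip(85,40); dwell(.2)
move_l(pb.tolist(),None,120); move_l((pb+[0,0,150]).tolist(),None,200); print(sense()['time'])
from fit import *
out=[]
for c in('scene','side'):
    R=snap(c); 
    for m in masks_of(c,'cup_mid'):
        print(c,m['p'],np.round(m['box']),fit([(R,M['cup_mid'],m['mask'].astype(float))],(432,243,0),0))
    ims=R['image'][:,:,::-1]; out.append(cv2.resize(ims[130:280,280:480] if c=='scene' else ims[240:390,200:400],(400,300)))
# refine mould & board
    for m in masks_of(c,'mould'): 
        b=m['box']
        p,f=fit([(R,M['mould'],m['mask'].astype(float))],(588,-142,-.325),10)
        if f<.25: print('mould',c,p,f)
cv2.imwrite('pics/cup3.png',np.hstack(out))
E
```

```text
25.85 [ 0.28370417  0.08834809 -0.88341502]
28.3167
scene 0.85 [346. 156. 377. 201.] (array([4.29764421e+02, 2.45041783e+02, 2.55813319e-01]), np.float64(0.14540601580946513))
side 0.88 [274. 296. 309. 346.] (array([4.31560694e+02, 2.43575410e+02, 8.47218804e-02]), np.float64(0.06438000552333609))
```

View pics/cup3.png

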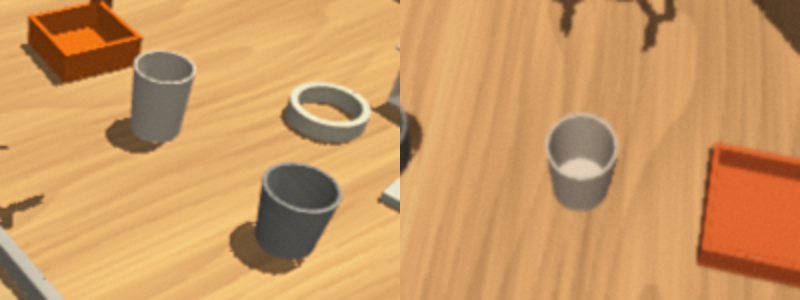

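The cup stands upright and empty, and the tumbler is untouched. Next I hover over the post and check the prediction with the wrist camera.

```bash
cat > push.py <<'E'
from go import *
B=np.array([584.,-132.5]);BY=.055
R2=lambda t:rot(E3[2],t)[:2,:2]
def Rd(yaw,k): # tool down, closing axis along mould x(k odd)/y
    t=yaw+k*np.pi/2; x=np.array([np.cos(t),np.sin(t),0]); return np.c_[x,np.cross([0,0,-1.],x),[0,0,-1.]]
def lug(c,yaw): return c+R2(yaw)@[-61,-61]
E
python3 - <<'E'
from push import *
from fit import box
q0=np.array(sense()['joints']); P=np.r_[lug(MO,MY),180]; seeds=[q0]+[np.array([-.3,.5,0,1.07,0,v]) for v in(-2,0,2)]
c=[]
for k in range(4):
    q=ik(P,Rd(MY,k),seeds)
    if q is None: print(k,None); continue
    q2=ik(np.r_[lug(B+R2(BY)@[53,53],BY),81],Rd(BY,k),[q]); q3=ik(np.r_[P[:2],81],Rd(MY,k),[q])
    print(k,q.round(2),q2 is not None and q2.round(2),q3 is not None,check(q0,q,[body,tips],15)[0]); c.append((np.abs(q-q0).max()+(9 if q2 is None or q3 is None else 0),k,q))
_,k,q=min(c,key=lambda v:v[0]); np.savez('hov.npz',k=k,q=q); print('k',k)
if not check(q0,q,[body,tips],10)[0]:
    grip(55); move_j(q.tolist()); print(sense()['time'])
    r=snap('wrist'); K=np.array(r['K']);T=np.array(r['world_from_camera']); im=r['image'][:,:,::-1].copy()
    def pf(P):
        p=(P-T[:3,3])@T[:3,:3]; x,y,z=p[:,0],-p[:,1],-p[:,2]; h=np.hypot(x,y);t=np.arctan2(h,z)
        return np.c_[K[0,0]*t*x/h+K[0,2],K[1,1]*t*y/h+K[1,2]]
    E=[(i,j) for i in range(8) for j in range(i) if bin(i^j).count('1')==1]
    for Bx,p,yaw,z,col in [(box(-55,55,-55,55,0,42),MO,MY,10,(0,255,0)),(box(-73,-49,-73,-49,0,85),MO,MY,10,(0,255,255)),(box(108,122,-48,122,10,38),B,BY,0,(255,0,0)),(box(-62,108,108,122,10,38),B,BY,0,(255,0,0)),(box(-125,125,-125,125,0,10),B,BY,0,(0,0,255))]:
        W=np.c_[Bx[:,:2]@R2(yaw).T+p,Bx[:,2]+z]
        for i,j in E:
            s=np.linspace(0,1,20)[:,None]; cv2.polylines(im,[np.round(pf(W[i]+(W[j]-W[i])*s)).astype(np.int32)],False,col,1)
    cv2.imwrite('pics/wrist3.png',cv2.resize(im,(784,588)))
E
```

```text
0 [-0.49  0.28 -0.18  1.1   0.    2.98] [-0.37  0.45 -0.19  0.92 -0.    2.71] True set()
1 [-0.49  0.28 -0.18  1.1  -0.    1.41] [-0.37  0.45 -0.19  0.92 -0.    1.14] True set()
2 [-0.49  0.28 -0.18  1.1  -0.   -0.16] [-0.37  0.45 -0.19  0.92  0.   -0.43] True set()
3 [-0.49  0.28 -0.18  1.1   0.   -1.73] [-0.37  0.45 -0.19  0.92  0.   -2.  ] True set()
k 1
30.325
```

```bash
ls pics
```

```text
chips.png
cup3.png
ov.png
scene0.png
scene2.png
scene3.png
side0.png
side1.png
wrist1.png
wrist2.png
wrist3.png
```

View pics/wrist3.png

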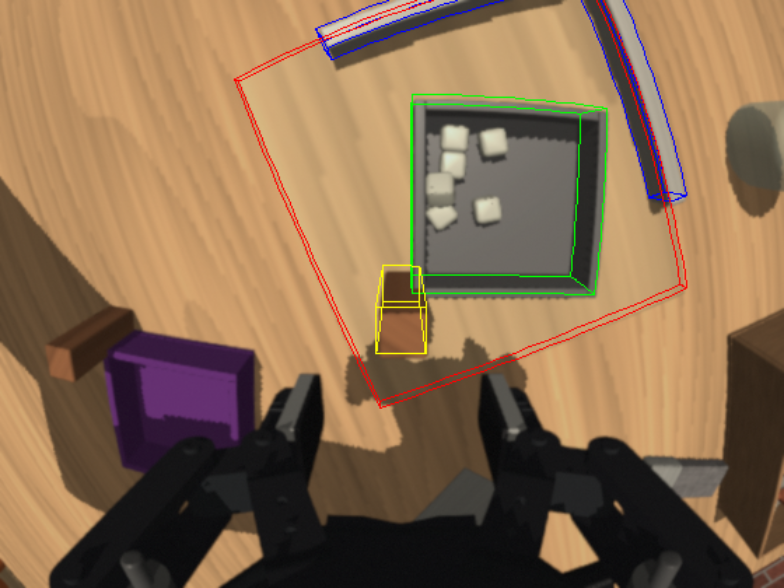

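The predicted outlines of mould, post and stops lie on the image; the post (401,310) is centred between the fingers and the six chips are inside. Now I grip it, square it up and slide.

```bash
python3 - <<'E'
from push import *
k=1; Z=82.
def rv(y): return rvec(Rd(y,k)).tolist()
p0=lug(MO,MY)
move_l([*p0,Z],rv(MY),120); f0=sense()['force']; grip(15,80); s=sense(); print(s['time'],s['width'],s['grip_force'],f0,s['force'])
assert s['width']>18
home=B+R2(BY)@[53,53]; pre=B+R2(BY)@[44,44]
for t in np.linspace(0,1,5)[1:]:
    y=MY+(BY-MY)*t; c=MO+(pre-MO)*t
    move_l([*lug(c,y),Z],rv(y),70)
s=sense(); print(s['time'],s['width'],R2(BY).T@s['force'][:2],s['force'][2],s['moment'])
d=np.array([44.,44.])
for i in range(30):
    f=R2(BY).T@sense()['force'][:2]
    st=np.where(f>-12,1.,0.)*(1.5 if d.max()<51 else .7)
    if not st.any(): break
    d=np.minimum(d+st,62); move_l([*lug(B+R2(BY)@d,BY),Z],rv(BY),15)
    print(d.round(1),(R2(BY).T@sense()['force'][:2]).round(1),end=' ')
s=sense(); print(s['time'],s['width'],s['grip_force'],s['force'],s['moment'],s['tool_pos'],lug(B+R2(BY)@d,BY))
E
```

```text
31.725 23.133515034876865 79.20154094696045 [-0.75912496  0.3988726   0.84322277] [-0.60297572 -0.01145461  6.22466222]
33.25 22.848485832019723 [1.37619521 0.50153248] 5.155991144137797 [ 0.05814956 -0.05242311  0.14378792]
[45.5 45.5] [-0.6 -2.7] [47. 47.] [-1.8 -2.1] [48.5 48.5] [-1.7 -2. ] [50. 50.] [-2.4 -1.6] [51.5 51.5] [-3.1 -3.1] [52.2 52.2] [-5.6 -3.8] [52.9 52.9] [-8.  -6.2] [53.6 53.6] [-10.8  -6.1] [54.3 54.3] [-13.6  -7.3] [54.3 55. ] [-13.9  -7.8] [54.3 55.7] [-12.1  -6.9] [54.3 56.4] [-12.4  -7.8] [54.3 57.1] [-12.5  -8.1] [54.3 57.8] [-13.9  -9.1] [54.3 58.5] [-14.4 -12.2] 37.2083 23.104516710329154 79.8565149307251 [-13.70898496 -12.9455661   10.05656926] [-2.04107336  1.67112795 -0.85143115] [ 574.82558391 -139.28389308   83.00452279] [ 577.44756188 -135.36453395]
```

```bash
python3 - <<'E'
from push import *
from fit import *
s=sense(); Rr=Rt.from_rotvec(s['eef_rot']).as_matrix(); print('tool board xy+61',R2(BY).T@(s['tool_pos'][:2]-B)+61,'yaw',np.arctan2(Rr[1,0],Rr[0,0])-np.pi/2, 'tilt',Rr[:,2])
out=[]
for c in('scene','side'):
    R=snap(c)
    for m in masks_of(c,'mould')[:3]: 
        p,f=fit([(R,M['mould'][:1],m['mask'].astype(float))],(*(B+R2(BY)@[53,53]),BY),10); print(c,m['p'],np.round(m['box']),'board xy',R2(BY).T@(p[:2]-B),p[2],f)
    im=R['image'][:,:,::-1].copy()
    u=proj(R,np.r_[B+R2(BY)@[75,75],40]).ravel().astype(int); out.append(cv2.resize(im[u[1]-55:u[1]+55,u[0]-70:u[0]+70],(400,314),interpolation=cv2.INTER_CUBIC))
cv2.imwrite('pics/home.png',np.hstack(out))
E
```

```text
tool board xy+61 [51.46653068 54.73070349] yaw 0.048490634188425696 tilt [-0.00448103 -0.00710253 -0.99996474]
scene 0.91 [293. 111. 350. 172.] board xy [-294.16182664  400.20424269] -1.7614132793893145 0.18319444871518914
scene 0.77 [219. 265. 326. 346.] board xy [39.85487099 52.00725991] 0.06662318949832377 0.3871171351628052
scene 0.55 [107. 180. 184. 248.] board xy [-1880.39964463  1705.78258055] -6.611666666666664 1.0
side 0.81 [326. 144. 381. 206.] board xy [74.33094624 -7.81287093] 0.39761733086020024 2.0263593454348863
side 0.62 [350. 311. 428. 396.] board xy [74.33094624 -7.81287093] 0.39761733086020024 1.446737531846341
```

View pics/home.png

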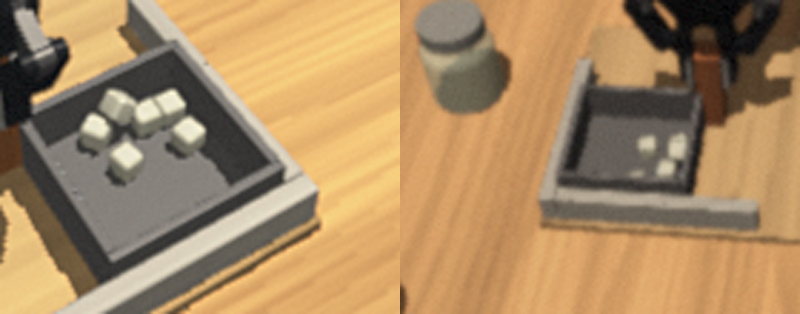

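Images show the mould flush against both stops with all six chips inside. I press the y side harder for margin, confirm the force climbs steeply, then hand in.

```bash
python3 - <<'E'
from push import *
rv=rvec(Rd(BY,1)).tolist(); d=np.array([54.3,58.5])
for i in range(14):
    f=R2(BY).T@sense()['force'][:2]
    if f[1]<-22: break
    d[1]+=.6; move_l([*lug(B+R2(BY)@d,BY),82.],rv,15); s=sense()
    print(d.round(1),(R2(BY).T@s['force'][:2]).round(1),(R2(BY).T@(s['tool_pos'][:2]-B)+61).round(2))
dwell(.6); s=sense(); Rr=Rt.from_rotvec(s['eef_rot']).as_matrix()
print(s['time'],(R2(BY).T@s['force'][:2]).round(1),s['force'][2],s['moment'],(R2(BY).T@(s['tool_pos'][:2]-B)+61).round(2),np.arctan2(Rr[1,0],Rr[0,0])-np.pi/2,s['width'])
E
```

```text
[54.3 59.1] [-13.8 -13.9] [51.44 54.77]
[54.3 59.7] [-13.4 -16.1] [51.48 54.85]
[54.3 60.3] [-14.3 -17.2] [51.48 54.91]
[54.3 60.9] [-13.9 -18. ] [51.48 55.02]
[54.3 61.5] [-15. -21.] [51.48 55.07]
[54.3 62.1] [-15.6 -20.6] [51.5  55.16]
[54.3 62.7] [-15.2 -23.8] [51.5  55.26]
39.7583 [-16.4 -23.4] 10.597264581540053 [-3.96893153  2.06658977 -0.6994948 ] [51.52 55.27] 0.0459696543255097 22.956297329324222
```

```bash
python3 -c "
from rig import *
print(sign_off())"
```

```text
the job is handed in; nothing more can be done
None
```

The job is handed in at about 40 s of the 72 s, but I got no verdict back: all six chips are in the mould, the empty cup stands upright on the table, the tumbler was not touched, and the gripper is still holding the mould in the corner, where it looks flush with both stops and pushes with about 16 N and 23 N.

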